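# Tip the ice basket into the drinks flask

## Task

Lift the ice basket out of the ice bin by its swing bail, stand it on the drip mat with all five ice cubes still in it, and let go. Then take it by its rear handle and tip it with the spout close over the flask's mouth, so that all five cubes slide out into the flask, and stand the empty basket back upright on the mat. Leave the flask standing on the counter and do not disturb the other things there.

Things in the scene. Friction and masses are not known exactly. Their poses are not given: they have to be found in the camera images.
- bin: Insulated ice bin, light grey open box with 12 mm walls, fixed to the counter: 286 (its x) x 118 (its y) x 125 mm high outside, inner floor 12 mm above the counter. Origin: centre of its underside. The basket stands inside with about 9 mm to spare all round and its spout towards the bin's +x; only the bail rises above the rim.
- basket: Yellow lift-out ice basket, an open trough on feet (loose, 0.26 kg with handle and bail). Origin: on the level of its feet, below the bail's pivots; x runs along the trough to the open spout, z up. Floor 30 mm wide, its top 9 mm up, x = -65 to +65; side walls lean out to 66 mm apart, 55 mm up. Rear plate at x = -65. Feet: rear plate and a bar at x = +60. In all x = -129 to +112, 82 mm wide over the bail.
- spout (a point): Lower edge of the basket's open spout, middle of its width, at (112, 0, 19) mm in the basket's frame. From x = 65 the floor rises to it as a lip at 12 degrees, with side walls 54 mm apart outside and 37 mm high. The ice starts to slide out when the basket is tipped about 20 to 25 degrees spout down; level, it stays in.
- handle: Black straight rear handle, fixed to the basket, pointing to the basket's -x: 62 long, 16 wide (y), 22 mm high; it runs from x = -67 to -129 mm and from 25 to 47 mm above the basket's feet. Origin: middle of its root at the rear plate; axes as the basket's.
- handle_grip (a point): Middle of the rear handle, at (-98, 0, 36) mm in the basket's frame. Pinch it across its 16 mm width (the basket's y).
- bail: Swing-up carrying bail of the basket: two steel arms with a black grip across the top. Origin: on its pivot axis (the basket's y) 50 mm above the basket's feet, in the basket's x = 0; z runs from the pivot to the grip. It swings freely 1.4 rad either way, with just enough friction to stay where it is left, so it carries the basket but cannot tip it.
- bail_grip (a point): Middle of the bail's black grip, 66 mm above the pivot: 60 mm long along the basket's y, 13 mm wide across (pinch it along the bail's x), 16 mm high.
- mat: Teal drip mat lying on the counter, 240 (its x) x 200 (its y) x 4 mm thick, fixed. Origin: centre of its underside.
- flask: Blue wide-neck drinks flask, open, standing loose on the counter: 86 mm across, 150 mm high, neck 71 mm outside, mouth 64 mm across inside, inner floor 6 mm up, about 0.4 kg. Origin: centre of its underside.
- mouth (a point): Centre of the flask's mouth, at its rim, 150 mm above its underside.
- ice1: Clear ice cube, 22 mm, about 10 g, slippery, lying in the basket's trough at the start. Origin: its centre.
- ice2: Clear ice cube, 22 mm, about 10 g, slippery, lying in the basket's trough at the start. Origin: its centre.
- ice3: Clear ice cube, 22 mm, about 10 g, slippery, lying in the basket's trough at the start. Origin: its centre.
- ice4: Clear ice cube, 22 mm, about 10 g, slippery, lying in the basket's trough at the start. Origin: its centre.
- ice5: Clear ice cube, 22 mm, about 10 g, slippery, lying in the basket's trough at the start. Origin: its centre.
- cap: The flask's black screw cap lying on the counter, 74 mm across, 50 mm high with its loop. Not needed. Origin: underside.
- mug: Terracotta mug, 80 mm across, 92 mm high. Not needed. Origin: underside.
- tumbler_a: Clear glass tumbler, 72 mm across, 110 mm high. Not needed. Origin: underside.
- tumbler_b: Green glass tumbler, 72 mm across, 110 mm high. Not needed. Origin: underside.
- soap: Green soap bottle, 60 mm across, 180 mm high. Not needed. Origin: underside.
- pepper_mill: Dark wooden pepper mill, 54 mm across, 148 mm high. Not needed. Origin: underside.
Mind the look-alikes: they are no part of the job. What is shaped like the basket but purple is not meant.

How it is judged:
By the outcome, as a careful person would: the job done as asked, in the order asked, and still so for the second after the job is handed in, with the robot touching nothing.
It also fails if it takes over 72 s, if anything falls off the work surface, if the arm or the gripper's body presses on something with over 40 N, if the wrist force passes 120 N, or if a joint passes its speed limit or range.

## Robot

A 6-joint arm with a two-finger parallel gripper is mounted at the origin on the work surface. World frame = base frame: x ahead of the robot, y to its left, z up, the work surface at z = 0. Lengths are in mm, angles in rad, forces in N, time in s.
With the tool pointing down it reaches from about 375 to 975 mm from the base axis. Payload 3.8 kg.
Tool frame: the origin (TCP) lies midway between the tips of the shut fingers; the grasp point (between the pads) lies ctrl.hold_point_z behind it (ctrl.hold_point_z is the distance from the TCP to the grasp point, in mm); z points along the fingers, y is the line along which they close (so a half turn about z gives the same grasp; the last joint's range is limited). The gripper opens to 85 mm and grips with 20 to 120 N. Pads are 22 mm wide; open, the fingers measure 114 mm over their backs; the gripper's body (76 mm by 85 mm) begins 54 mm behind the grasp point. The pads swing forward as they close: fully open they stand 13 mm farther back than shut.
Start: joints at [-1.359, 0.264, 1.604, -0, 1.274, -0.037], TCP at [166.207, -654.212, 231.28] pointing down, gripper open.
Joint ranges: [-2.63, 2.63], [-0.94, 2.18], [0.31, 2.57], [-1.31, 4.45], [0, 2.66], [-2.55, 2.55]. Speed limits (rad/s): [2.57, 2.57, 3.14, 3.14, 3.14, 3.14].

## Interface

Orientations are given as a unit quaternion [w, x, y, z].
In Python, from rig import ctrl gives the robot as it stands.
- The arm moves only by the tool play_rows, never from a script. Its argument "rows" is text: rows parted by semicolons, each of 7 numbers parted by spaces: the shift along the world's x, y, z in mm, then the turn, a rotation vector about the world's x, y, z in rad, then the finger opening in mm, from 0 to 85.4. A call has 1 to 10 rows; each row shifts and turns the commanded pose from where the row before left it; what a row does not reach is not made up. A row lasts 1/10 s, in which the tool goes at most 50 mm and 8.59 degrees, less where a joint would pass 70% of its speed; a pose out of reach is approached as far as the arm can. A call is refused whole if a number of a shift passes 50 or a number of a turn 0.15, either way. A call with a gripper value outside its range is refused whole. The fingers move at their own pace and stop on an object; the grip force is fixed at half the most. Time passes only in rows, so rows that do not move let the fingers close. It gives the time, the measured TCP pose, the force, the opening and the grip force at its end, in the units of the state.
- ctrl.sense(): the state, without advancing time (a new reading comes with each control period).
- ctrl.snapshot(name): name is "scene" or "side" or "wrist"; returns a dict with "color" (420x560x3 uint8, red, green, blue), "camera_matrix" (3x3 intrinsics, pixels), "rvec" (rotation vector, rad) and "tvec" (3), from world to camera coordinates, as OpenCV has them; the wrist camera has in their place "tool_from_camera" (4x4, takes a point from camera to tool coordinates, whose origin is the TCP and whose axes are the flange's). Camera axes: x right, y down, z forward; pixel columns grow to the right and rows downward; lengths in mm; the calibration is good to about 2 mm. A picture is of the moment at which its call begins: read the wrist's pose just before it. There is no depth.
- ctrl.hand_in(): hands the job in; it is judged then, once.
The state is a dict: "t": time; "joint_pos": joint angles; "qd": joint speeds; "joint_torque": joint torques, N m; "tcp_pos": TCP position; "tcp_rot": TCP orientation; "force": force on the tool from outside, world axes, zero at the start; "wrist_torque": the same for the moment, N m; "width": opening from 0.0 (shut) to 1.0 (fully open); "gripper_force": force on a finger pad.
Only numpy, scipy, OpenCV 4.12 (cv2) and the standard library are available. Lean on these libraries where they do the work, as an engineer would, in place of code of your own. Each camera call takes 0.05 s, during which the arm holds its last target. There are 200 camera calls.

## Working session

There is one attempt and no reset: what is moved stays moved. The work goes in short steps, Python scripts to look and compute and a tool call to move; the robot and the scene stay as the last step left them, time stands still between calls to the robot, and variables do not carry over. Pictures are saved under pics/ and viewed, at most 10 in all, crops included, and the job is handed in when it is done.

Besides the shell and the picture viewer there is one more tool, called after "Emit:" as name(argument=value, ...), one argument or row to a line, values as JSON. play_rows: Moves the arm, as the interface text tells. Its arguments: {"type":"object","properties":{"rows":{"type":"string"}},"required":["rows"]}

```bash
mkdir -p pics && ls && cat > h.py <<'E'
import numpy as np, cv2
from rig import ctrl
from scipy.spatial.transform import Rotation as R
def cam(name):
    s=ctrl.sense(); d=ctrl.snapshot(name)
    K=np.array(d["camera_matrix"])
    if name=="wrist":
        w,x,y,z=s["tcp_rot"]; T=np.eye(4); T[:3,:3]=R.from_quat([x,y,z,w]).as_matrix(); T[:3,3]=s["tcp_pos"]
        M=T@np.array(d["tool_from_camera"]); Rw,c=M[:3,:3],M[:3,3]
    else:
        Rc=cv2.Rodrigues(np.array(d["rvec"],float))[0]; Rw=Rc.T; c=-Rc.T@np.array(d["tvec"],float).ravel()
    return d["color"],K,Rw,c
def ray(C,u,v):
    _,K,Rw,c=C; r=Rw@np.linalg.solve(K,[u,v,1.]); return c,r/np.linalg.norm(r)
def onz(C,u,v,z):
    c,r=ray(C,u,v); return c+r*(z-c[2])/r[2]
def proj(C,p):
    _,K,Rw,c=C; q=K@(Rw.T@(np.array(p,float)-c)); return q[:2]/q[2]
def tri(A,ua,B,ub):
    c1,r1=ray(A,*ua); c2,r2=ray(B,*ub)
    s=np.linalg.lstsq(np.c_[r1,-r2],c2-c1,rcond=None)[0]; a=c1+s[0]*r1;b=c2+s[1]*r2
    return (a+b)/2,np.linalg.norm(a-b)
def save(C,n,crop=None,k=1):
    im=C[0][:,:,::-1]
    if crop: x0,y0,x1,y1=crop; im=im[y0:y1,x0:x1]
    cv2.imwrite("pics/"+n,cv2.resize(im,None,fx=k,fy=k,interpolation=cv2.INTER_CUBIC))
E
python3 - <<'E'
from h import *
import pickle
A=cam("scene");B=cam("side");pickle.dump((A,B),open("ab.pkl","wb"))
im=np.hstack([A[0],B[0]])[:,:,::-1]
save(A,"a.png",None,1.4);save(B,"b.png",None,1.4)
for C in (A,B): print(C[3],C[2][:,2])
print(ctrl.sense(),ctrl.hold_point_z)
E
```

```text
pics
[1133.02220455  141.39410145 1055.20857166] [-0.53325733 -0.15453971 -0.83171756]
[ 313.44871073 -545.48269868  845.92708632] [ 0.24939894  0.56183964 -0.78875623]
{'t': 0.1, 'joint_pos': array([-1.35889506e+00,  2.64661715e-01,  1.60524871e+00, -3.11909210e-06,
        1.27371481e+00, -3.68820751e-02]), 'qd': array([ 0.00130384, -0.00142536, -0.00271519,  0.00064077,  0.00171386,
        0.00039485]), 'joint_torque': array([-1.42148047e-04, -5.16706109e+01, -3.68590629e+01, -1.74065809e-05,
        6.27579895e-03,  1.24121206e-05]), 'tcp_pos': array([ 166.06985884, -653.56133073,  230.09129461]), 'tcp_rot': array([-1.01227206e-03,  9.92272758e-01,  1.24071519e-01, -9.03068284e-05]), 'force': array([0.12187824, 0.11750093, 0.35419926]), 'wrist_torque': array([ 0.01157005,  0.03570971, -0.00848165]), 'gripper_force': 0.0, 'width': 1.005289392728086} 18.700000000000003
```

View pics/a.png

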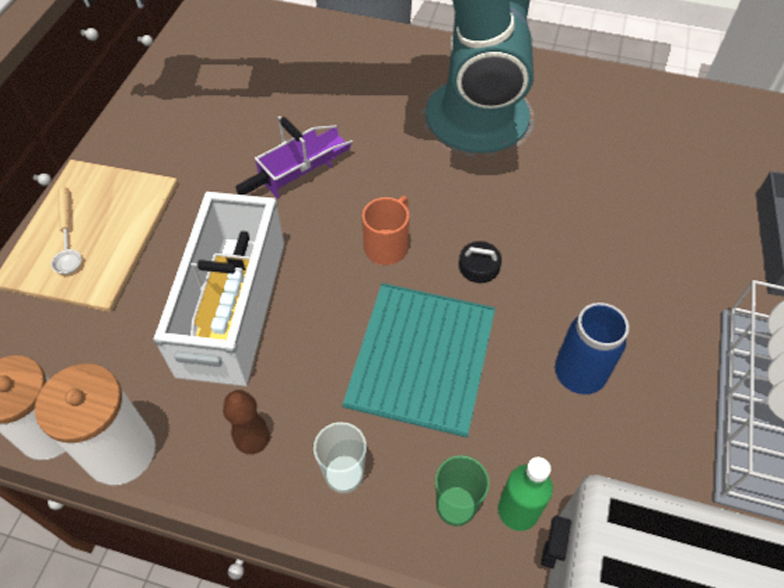

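View pics/b.png

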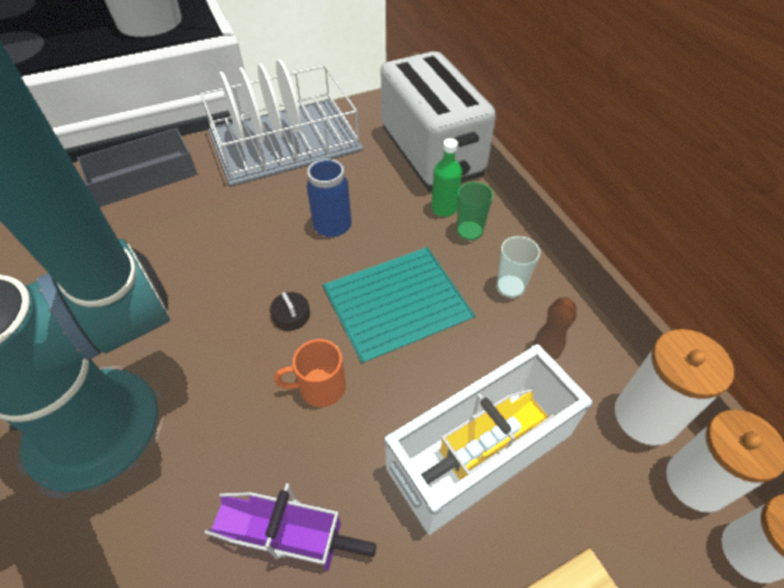

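The scene view (1.4x) shows the yellow basket in the grey bin at about (215,285). Its bail grip is at (215,267) and its rear handle at (242,243), towards the robot, so the spout points away. The purple decoy is at (300,160), the mat at (420,358) and the flask mouth at (603,327). The side view shows the same layout, with the bail grip at (496,415), the purple one at (280,525) and the flask mouth at (326,172).

Only two things could be taken for the basket: yellow in the bin at (215,285) and purple at (300,160). I choose yellow.

```bash
cat > m.py <<'E'
from h import *
import pickle
A,B=pickle.load(open("ab.pkl","rb"))
k=1/1.4
def mask(C,lo,hi):
    m=cv2.inRange(cv2.cvtColor(C[0],cv2.COLOR_RGB2HSV),lo,hi); return m
def big(m,n=1):
    cs=cv2.findContours(m,0,1)[0]; return sorted(cs,key=cv2.contourArea)[-n:]
for n,C in(("A",A),("B",B)):
    c=big(mask(C,(80,100,60),(95,255,255)))
    for q in c:
        P=np.array([onz(C,u,v,4)[:2] for u,v in q[:,0,:]],np.float32)
        if cv2.contourArea(q)>3000: print(n,"mat",cv2.minAreaRect(P))
    q=big(mask(C,(105,120,40),(120,255,255)))[0]; print(n,"flask blue box",cv2.boundingRect(q))
print("bin rim A",[onz(A,u*k,v*k,125)[:2].round() for u,v in((208,193),(278,200),(160,340),(234,350))])
print("bin rim B",[onz(B,u*k,v*k,125)[:2].round() for u,v in((388,437),(540,348),(590,402))])
print("bail",[tri(A,(a*k,b*k),B,(c*k,d*k)) for a,b,c,d in((200,265,506,428),(232,268,485,402))])
print("mouth",tri(A,(603*k,327*k),B,(326*k,172*k)), onz(A,603*k,327*k,150),onz(B,326*k,172*k,150))
for n,u,v,z in(("mug",386,217,92),("cap",480,258,20),("ta",340,443,110),("tb",462,475,110),("soap",538,468,175),("mill",240,405,135)): print(n,onz(A,u*k,v*k,z)[:2].round())
for n,u,v,z in(("mug",319,358,92),("ta",519,252,110),("tb",474,197,110),("soap",450,146,175),("mill",565,307,135)): print(n,onz(B,u*k,v*k,z)[:2].round())
save(A,"c.png",(100,120,220,290),4 and 3.4)
E
python3 m.py
```

```text
A mat ((575.7523193359375, 32.32353973388672), (239.46633911132812, 198.16383361816406), 1.597291350364685)
A flask blue box (397, 228, 50, 53)
B mat ((-101.01372528076172, 848.2001342773438), (186.41537475585938, 1170.0150146484375), 12.390582084655762)
B flask blue box (221, 128, 29, 41)
bin rim A [array([ 444., -377.]), array([ 425., -259.]), array([ 723., -328.]), array([ 709., -217.])]
bin rim B [array([ 427., -267.]), array([ 705., -229.]), array([ 720., -338.])]
bail [(array([ 585.47860066, -324.78458967,  129.36146143]), np.float64(2.4217670000757097)), (array([ 577.52796014, -276.2536615 ,  128.82045753]), np.float64(0.8837661765006772))]
mouth (array([532.26068429, 287.84319406, 143.89261815]), np.float64(0.407867665613369)) [536.09226757 286.99825857 150.        ] [530.45157359 280.35208022 150.        ]
mug [384. -84.]
cap [370.  84.]
ta [794. -28.]
tb [791. 142.]
soap [780. 231.]
mill [ 790. -172.]
mug [383. -85.]
ta [794. -31.]
tb [791. 134.]
soap [778. 226.]
mill [ 781. -183.]
```

View pics/c.png

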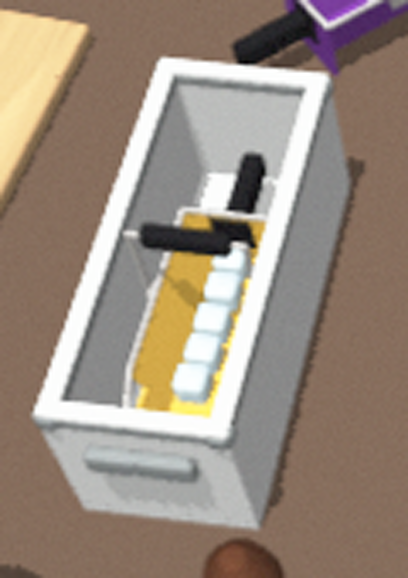

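The crop confirms it: yellow trough, upright bail, five cubes in a row and the spout towards the far end. The bail grip triangulates to (581,-300,129), and it must be at about 128. Yaw is about 0.15. Moving above it now.

Emit:
play_rows(
  rows="30 25 5 0 0 0.14 85;40 34 5 0 0 0.15 85;45 38 5 0 0 0.15 85;45 38 5 0 0 0.15 85;45 38 5 0 0 0.15 85;45 38 5 0 0 0.15 85;45 38 0 0 0 0.15 85;45 38 0 0 0 0.15 85;40 34 0 0 0 0.15 85;30 30 0 0 0 0.13 85",
)

```text
t: 1.1
tcp_pos: [532.5, -339.4, 257.4]
tcp_rot: [-0.0, 0.65, 0.76, 0.0]
force: [0.1, -0.0, -0.1]
width: 0.996
gripper_force: 0.0
```

Emit:
play_rows(
  rows="0 0 0 0 0 0 85;0 0 0 0 0 0 85",
)

```text
t: 1.3
tcp_pos: [531.2, -340.4, 257.2]
tcp_rot: [-0.001, 0.652, 0.758, -0.0]
force: [0.9, 0.1, 0.2]
width: 0.993
gripper_force: 0.0
```

```bash
python3 - <<'E'
from h import *
C=cam("wrist");save(C,"w1.png",None,1.4)
s=ctrl.sense();print(s["tcp_pos"],s["tcp_rot"],s["joint_pos"])
print(C[3],C[2]); print(proj(C,(581,-300,128))*1.4)
E
```

```text
[ 530.52855922 -341.33219761  257.31125458] [-5.59725862e-04  6.52916765e-01  7.57429353e-01 -4.00420767e-04] [-6.10811841e-01  1.67307457e-01  1.67214542e+00 -7.09573904e-04
  1.30333408e+00 -7.58561926e-01]
[ 520.4470111  -263.81139977  400.19147919] [[ 9.88773762e-01  1.42736670e-01  4.41892533e-02]
 [ 1.49417589e-01 -9.42722947e-01 -2.98241227e-01]
 [-9.11736501e-04  3.01495752e-01 -9.53467084e-01]]
[472.85996826 235.2835181 ]
```

View pics/w1.png

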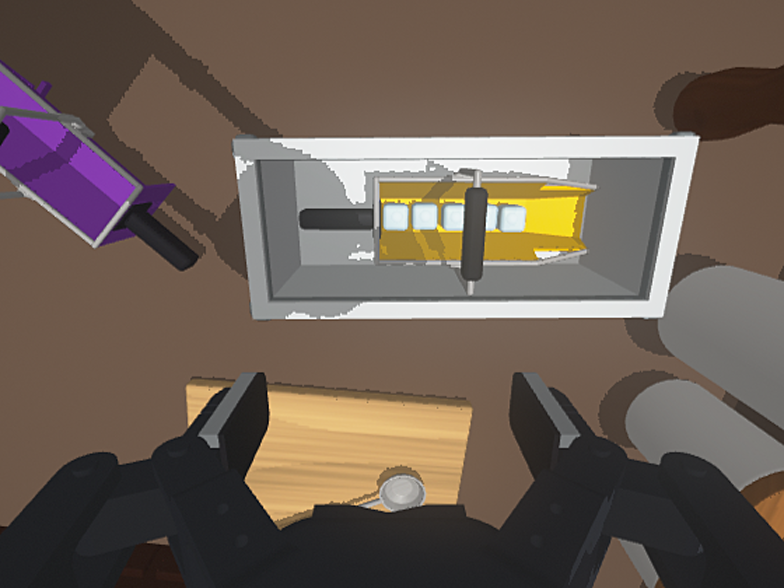

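The wrist view shows the bail grip at (474,233) against a predicted (473,235), and the bin edges are parallel to the image. The position and yaw hold, so I'll go over it and down.

Emit:
play_rows(
  rows="15 12 0 0 0 0 85;20 17 0 0 0 0 85;15 12 -10 0 0 0 85;0 0 -30 0 0 0 85;0 0 -35 0 0 0 85;0 0 -30 0 0 0 85;0 0 -20 0 0 0 85;0 0 -10 0 0 0 85;0 0 0 0 0 0 85;0 0 0 0 0 0 85",
)

```text
t: 2.35
tcp_pos: [581.4, -301.0, 123.6]
tcp_rot: [0.001, 0.653, 0.757, 0.0]
force: [1.1, 0.5, 1.0]
width: 1.001
gripper_force: 0.0
```

```bash
python3 - <<'E'
from h import *
C=cam("wrist");save(C,"w2.png",None,1.4)
s=ctrl.sense();print(s["tcp_pos"],s["tcp_rot"],s["joint_pos"],s["force"])
E
```

```text
[ 581.90501869 -301.1986666   124.44902682] [1.24221107e-03 6.53032427e-01 7.57328884e-01 2.58269701e-04] [-5.15657491e-01  3.07421418e-01  1.75326340e+00  2.61069039e-05
  1.07837039e+00 -6.63301420e-01] [ 0.83344507 -0.90266864  0.47958084]
```

View pics/w2.png

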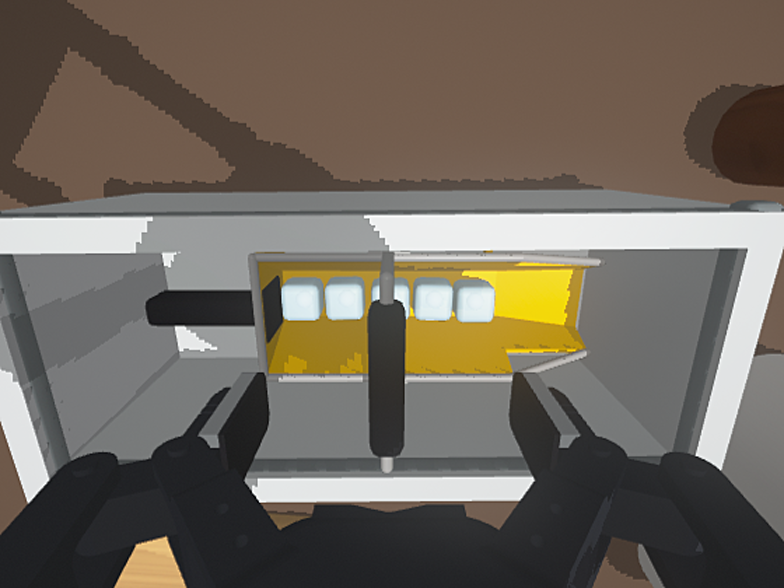

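The bail grip at (387,302-455) is centred between the fingers, whose midpoint is about (388). I'll check its middle along its length, then lower and close.

```bash
python3 - <<'E'
from h import *
C=cam("wrist")
print([onz(C,387/1.4,v/1.4,z).round(1) for v,z in((302,132),(455,132))])
E
```

```text
[array([ 577.3, -269.2,  132. ]), array([ 586.3, -330.5,  132. ])]
```

Emit:
play_rows(
  rows="0 0 -8 0 0 0 85;0 0 -8 0 0 0 85;0 0 0 0 0 0 60;0 0 0 0 0 0 30;0 0 0 0 0 0 0;0 0 0 0 0 0 0;0 0 0 0 0 0 0;0 0 0 0 0 0 0;0 0 0 0 0 0 0;0 0 0 0 0 0 0",
)

```text
t: 3.45
tcp_pos: [581.2, -300.7, 107.4]
tcp_rot: [0.0, 0.653, 0.757, 0.0]
force: [0.6, 0.8, 1.9]
width: 0.142
gripper_force: 59.0
```

Emit:
play_rows(
  rows="0 0 3 0 0 0 0;0 0 5 0 0 0 0;0 0 8 0 0 0 0;0 0 10 0 0 0 0;0 0 12 0 0 0 0;0 0 12 0 0 0 0;0 0 12 0 0 0 0;0 0 12 0 0 0 0;0 0 12 0 0 0 0;0 0 12 0 0 0 0",
)

```text
t: 4.45
tcp_pos: [580.9, -300.5, 206.1]
tcp_rot: [0.0, 0.653, 0.757, 0.0]
force: [0.6, -0.8, -3.5]
width: 0.144
gripper_force: 58.5
```

Emit:
play_rows(
  rows="0 0 12 0 0 0 0;0 0 12 0 0 0 0;0 0 12 0 0 0 0;0 0 12 0 0 0 0;0 0 10 0 0 0 0;0 0 6 0 0 0 0;0 0 3 0 0 0 0;0 0 0 0 0 0 0;0 0 0 0 0 0 0",
)

```text
t: 5.35
tcp_pos: [580.6, -300.4, 271.3]
tcp_rot: [-0.001, 0.653, 0.757, -0.0]
force: [-0.2, -0.4, -3.7]
width: 0.14
gripper_force: 58.5
```

```bash
python3 - <<'E'
from h import *
A=cam("scene");B=cam("wrist")
im=np.hstack([A[0][60:360,80:400],B[0][:300,120:440]])[:,:,::-1]
cv2.imwrite("pics/l.png",cv2.resize(im,None,fx=1.25,fy=1.25))
s=ctrl.sense();print(s["tcp_pos"],s["force"],s["t"])
E
```

```text
[ 580.50744521 -300.26912486  271.0148762 ] [ 0.63885178 -0.13440493 -2.99036453] 5.45
```

View pics/l.png

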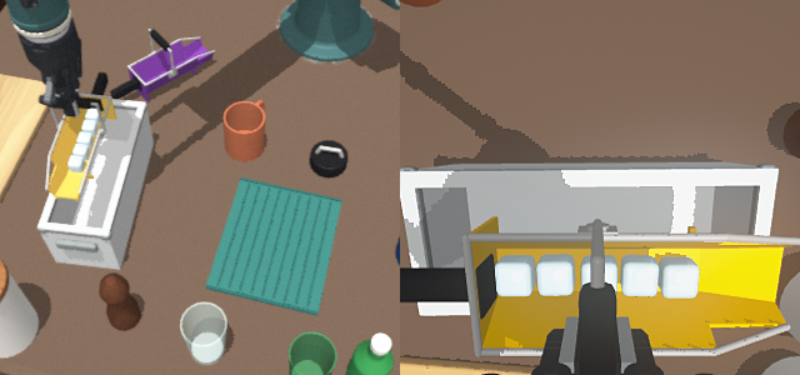

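The basket hangs level with all five cubes (wrist half of the picture, x 495–700, y 275). I'll carry it to the mat, turning it so the spout faces +y, towards the flask.

Emit:
play_rows(
  rows="0 4 0 0 0 0.03 0;-1 8 0 0 0 0.05 0;-1 12 0 0 0 0.07 0;-1 16 0 0 0 0.07 0;-1 18 0 0 0 0.07 0;-1 18 0 0 0 0.07 0;-1 18 0 0 0 0.07 0;-1 18 0 0 0 0.07 0;-1 18 0 0 0 0.07 0;-1 18 0 0 0 0.07 0",
)

```text
t: 6.45
tcp_pos: [571.6, -151.4, 271.7]
tcp_rot: [-0.0, 0.38, 0.925, 0.0]
force: [0.6, -0.1, -2.4]
width: 0.14
gripper_force: 58.5
```

Emit:
play_rows(
  rows="-1 18 0 0 0 0.07 0;-1 18 0 0 0 0.07 0;-1 18 0 0 0 0.07 0;-1 18 0 0 0 0.07 0;-1 18 0 0 0 0.07 0;-1 18 0 0 0 0.07 0;-1 18 0 0 0 0.07 0;-1 18 0 0 0 0.07 0;-1 14 0 0 0 0.07 0;-1 8 0 0 0 0.07 0",
)

```text
t: 7.45
tcp_pos: [561.5, 15.0, 271.7]
tcp_rot: [-0.0, 0.039, 0.999, 0.0]
force: [-1.0, 0.9, -3.3]
width: 0.136
gripper_force: 58.5
```

Emit:
play_rows(
  rows="0 4 0 0 0 0.05 0;0 2 -3 0 0 0.03 0;0 0 -8 0 0 0 0;0 0 -14 0 0 0 0;0 0 -18 0 0 0 0;0 0 -18 0 0 0 0;0 0 -18 0 0 0 0;0 0 -18 0 0 0 0;0 0 -18 0 0 0 0;0 0 -18 0 0 0 0",
)

```text
t: 8.45
tcp_pos: [561.0, 19.1, 136.7]
tcp_rot: [-0.001, 0.002, 1.0, -0.0]
force: [0.9, -0.7, -3.0]
width: 0.139
gripper_force: 58.5
```

Emit:
play_rows(
  rows="0 0 -12 0 0 0 0;0 0 -8 0 0 0 0;0 0 -4 0 0 0 0;0 0 -2 0 0 0 0;0 0 0 0 0 0 0;0 0 0 0 0 0 0",
)

```text
t: 9.05
tcp_pos: [562.6, 19.5, 113.8]
tcp_rot: [0.001, 0.001, 1.0, -0.0]
force: [-0.7, 0.6, -2.7]
width: 0.14
gripper_force: 58.5
```

Emit:
play_rows(
  rows="0 0 -4 0 0 0 0;0 0 -4 0 0 0 0;0 0 -3 0 0 0 0;0 0 -2 0 0 0 0;0 0 0 0 0 0 0;0 0 0 0 0 0 0",
)

```text
t: 9.65
tcp_pos: [561.9, 19.5, 99.8]
tcp_rot: [-0.0, 0.001, 1.0, -0.0]
force: [0.7, -0.1, -3.3]
width: 0.139
gripper_force: 58.7
```

Emit:
play_rows(
  rows="0 0 -1 0 0 0 0;0 0 -1 0 0 0 0;0 0 0 0 0 0 0",
)

```text
t: 9.95
tcp_pos: [562.4, 19.5, 99.3]
tcp_rot: [0.0, 0.001, 1.0, -0.0]
force: [-1.8, 0.1, 4.6]
width: 0.141
gripper_force: 59.7
```

Contact is made. I'll open, rise, and move back over the rear handle with a quarter turn.

Emit:
play_rows(
  rows="0 0 0 0 0 0 30;0 0 0 0 0 0 60;0 0 0 0 0 0 85;0 0 0 0 0 0 85;0 0 0 0 0 0 85;0 0 8 0 0 0 85;0 0 20 0 0 0 85;0 0 35 0 0 0 85;0 0 40 0 0 0 85;0 0 25 0 0 0 85",
)

```text
t: 10.95
tcp_pos: [563.2, 19.5, 229.9]
tcp_rot: [0.002, 0.001, 1.0, -0.0]
force: [0.4, -1.1, 0.1]
width: 0.997
gripper_force: 0.0
```

Emit:
play_rows(
  rows="0 -8 10 0 0 -0.14 85;0 -14 0 0 0 -0.14 85;0 -14 0 0 0 -0.14 85;0 -14 0 0 0 -0.14 85;0 -14 0 0 0 -0.14 85;0 -12 0 0 0 -0.14 85;0 -10 0 0 0 -0.14 85;0 -8 0 0 0 -0.14 85;0 -4 0 0 0 -0.14 85;0 0 0 0 0 -0.14 85",
)

```text
t: 11.95
tcp_pos: [561.9, -79.2, 236.6]
tcp_rot: [0.0, 0.648, 0.762, 0.0]
force: [-0.2, 0.3, -0.3]
width: 0.994
gripper_force: 0.0
```

Emit:
play_rows(
  rows="0 0 0 0 0 -0.14 85;0 0 0 0 0 -0.03 85;0 0 0 0 0 0 85;0 0 0 0 0 0 85",
)

```text
t: 12.35
tcp_pos: [561.9, -78.4, 236.2]
tcp_rot: [0.0, 0.707, 0.707, 0.0]
force: [0.6, 0.8, -1.2]
width: 0.997
gripper_force: 0.0
```

```bash
python3 - <<'E'
from h import *
W=cam("wrist");A=cam("scene");B=cam("side")
cv2.imwrite("pics/p.png",cv2.resize(np.hstack([W[0],A[0]])[:,:,::-1],None,fx=.714,fy=.714,interpolation=cv2.INTER_AREA))
import pickle;pickle.dump((W,A,B),open("p.pkl","wb"))
s=ctrl.sense();print(s["tcp_pos"],s["tcp_rot"],s["joint_pos"],s["t"])
print(proj(W,(562,-78,47))*.714,proj(A,(562,-78,47))*.714+[400,0])
E
```

```text
[561.8920559  -78.42975611 236.0091328 ] [2.41315620e-05 7.07376761e-01 7.06836698e-01 9.26843853e-06] [-1.82581248e-01  5.80197911e-02  1.83239076e+00 -1.27594870e-05
  1.25113184e+00 -1.81813473e-01] 12.5
[197.75718645 133.93979341] [582.75817909 162.1204021 ]
```

View pics/p.png

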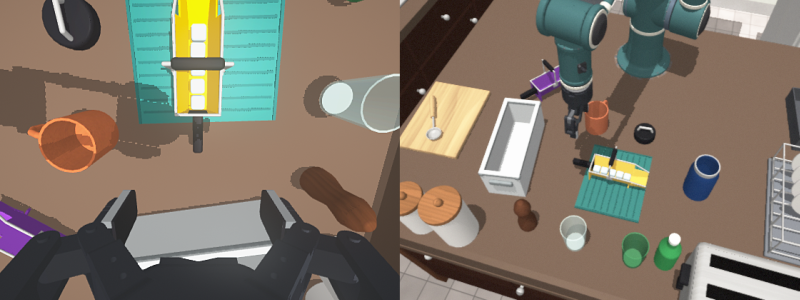

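The handle shows at (198,133), against a predicted (198,134). The basket stands on the mat with cubes visible either side of the bail. Descending to the handle.

Emit:
play_rows(
  rows="0 0 -12 0 0 0 85;0 0 -25 0 0 0 85;0 0 -35 0 0 0 85;0 0 -35 0 0 0 85;0 0 -35 0 0 0 85;0 0 -28 0 0 0 85;0 0 -20 0 0 0 85;0 0 -12 0 0 0 85;0 0 -7 0 0 0 85;0 0 -4 0 0 0 85",
)

```text
t: 13.5
tcp_pos: [562.0, -78.5, 22.5]
tcp_rot: [-0.0, 0.708, 0.706, -0.0]
force: [0.3, -0.4, 0.1]
width: 0.999
gripper_force: 0.0
```

Emit:
play_rows(
  rows="0 0 0 0 0 0 60;0 0 0 0 0 0 40;0 0 0 0 0 0 20;0 0 0 0 0 0 0;0 0 0 0 0 0 0;0 0 0 0 0 0 0;0 0 0 0 0 0 0",
)

```text
t: 14.2
tcp_pos: [562.2, -78.6, 23.7]
tcp_rot: [0.0, 0.708, 0.706, 0.0]
force: [-2.0, 1.3, 6.1]
width: 0.178
gripper_force: 59.3
```

Gripped: opening about 15 mm, 59 N. Next I'll refine the flask mouth from the white rim in both views.

```bash
python3 - <<'E'
from h import *
import pickle
W,A,B=pickle.load(open("p.pkl","rb"))
for C,n in((A,"A"),(B,"B")):
    u,v=proj(C,(533,286,150)).astype(int)
    hsv=cv2.cvtColor(C[0],cv2.COLOR_RGB2HSV)
    m=cv2.inRange(hsv,(0,0,130),(180,70,255)); z=np.zeros_like(m); z[v-28:v+32,u-32:u+32]=255; m&=z
    cs=[c for c in cv2.findContours(m,0,1)[0] if cv2.contourArea(c)>60]
    for c in cs:
        P=np.array([onz(C,*q,150)[:2] for q in c[:,0,:]],np.float32); print(n,len(c),cv2.contourArea(c),cv2.boundingRect(c),cv2.minEnclosingCircle(P))
    # blue interior of the mouth: blue component above rim
    mb=cv2.inRange(hsv,(100,100,20),(125,255,255))&z
    for c in cv2.findContours(mb,0,1)[0]:
        if cv2.contourArea(c)>60:
            P=np.array([onz(C,*q,150)[:2] for q in c[:,0,:]],np.float32); print(n,"blue",cv2.boundingRect(c),cv2.minEnclosingCircle(P))
E
```

```text
A 100 945.0 (413, 216, 37, 34) ((532.9256591796875, 286.4262390136719), 40.96046829223633)
A blue (398, 228, 49, 36) ((582.3624267578125, 274.3576965332031), 55.44025802612305)
A blue (416, 218, 31, 27) ((529.4967651367188, 286.43359375), 30.970848083496094)
B 218 1532.0 (201, 93, 59, 41) ((534.4281616210938, 348.3767395019531), 111.19486236572266)
B blue (220, 128, 30, 25) ((510.4691162109375, 208.52362060546875), 58.682098388671875)
B blue (223, 115, 20, 13) ((531.5621337890625, 288.04931640625), 28.085935592651367)
```

Emit:
play_rows(
  rows="0 0 3 0 0 0 0;0 0 6 0 0 0 0;0 0 10 0 0 0 0;0 0 14 0 0 0 0;0 0 16 0 0 0 0;0 0 16 0 0 0 0;0 0 16 0 0 0 0;0 0 16 0 0 0 0;0 0 16 0 0 0 0;0 0 16 0 0 0 0",
)

```text
t: 15.2
tcp_pos: [562.0, -78.6, 153.8]
tcp_rot: [0.0, 0.708, 0.706, 0.0]
force: [-0.0, -0.2, -3.2]
width: 0.178
gripper_force: 58.5
```

The mouth is at about (531,287). I'll rise further and go over to the flask with a first tilt of about 10°.

Emit:
play_rows(
  rows="-1 2 16 0 0 0 0;-1 5 16 0 0 0 0;-1 9 16 0 0 0 0;-2 13 12 0 0 0 0;-3 15 6 0 0 0 0;-3 15 2 0 0 0 0;-3 15 0 -0.01 0 0 0;-3 15 0 -0.02 0 0 0;-3 15 0 -0.02 0 0 0;-3 13 0 -0.02 0 0 0",
)

```text
t: 16.2
tcp_pos: [537.5, 40.4, 218.8]
tcp_rot: [0.024, 0.707, 0.706, -0.026]
force: [-0.4, 0.5, -2.5]
width: 0.175
gripper_force: 58.5
```

Emit:
play_rows(
  rows="-3 11 0 -0.02 0 0 0;-3 9 0 -0.02 0 0 0;-2 6 0 -0.02 0 0 0;0 3 0 -0.02 0 0 0;0 1 0 -0.02 0 0 0;0 0 0 0 0 0 0;0 0 0 0 0 0 0",
)

```text
t: 16.9
tcp_pos: [530.8, 68.6, 219.7]
tcp_rot: [0.06, 0.705, 0.704, -0.06]
force: [-1.6, -0.2, -2.2]
width: 0.173
gripper_force: 58.5
```

```bash
python3 - <<'E'
from h import *
W=cam("wrist");A=cam("scene");B=cam("side")
a=A[0][100:310,250:530];b=B[0][60:270,120:400]
cv2.imwrite("pics/f.png",cv2.resize(np.vstack([np.hstack([a,b]),]),(800,300),interpolation=cv2.INTER_CUBIC)[:,:,::-1])
s=ctrl.sense();print(s["tcp_pos"],s["tcp_rot"],s["joint_pos"],s["t"])
w,x,y,z=s["tcp_rot"];r=R.from_quat([x,y,z,w]).as_matrix();sp=s["tcp_pos"]+r@np.array([210,0,0.]);print("spout",sp)
k=800/560
for C,o in((A,(250,100)),(B,(-160,60))):
    print([((proj(C,p)-o)*k).round() for p in(sp,(531,287,150))])
E
```

```text
[530.96007497  68.10451766 219.94508288] [ 0.06004399  0.70551425  0.70359649 -0.05996952] [ 0.18896666  0.03131857  1.89974963 -0.17605543  1.24758985  0.25083519] 17.05
spout [531.52944482 275.07906438 184.43152453]
[array([256., 173.]), array([259., 188.])]
[array([561.,  77.]), array([560.,  88.])]
```

View pics/f.png

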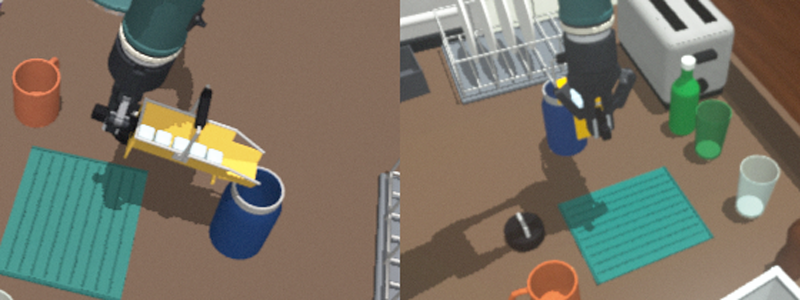

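The spout is just short of the mouth centre and above it: scene crop (256,173) against the mouth at (259,188). The cubes still sit in the trough. I'll lower to about 7 mm above the rim, then tilt slowly about the spout.

Emit:
play_rows(
  rows="0 0 -4 0 0 0 0;0 0 -8 0 0 0 0;0 0 -9 0 0 0 0;0 0 -5 0 0 0 0;0 0.8 3.1 -0.02 0 0 0;0 0.8 4.1 -0.02 0 0 0;0 0.9 4.1 -0.02 0 0 0;0 1 4.1 -0.02 0 0 0;0 1 4 -0.02 0 0 0;0 1.1 4 -0.02 0 0 0",
)

```text
t: 18.05
tcp_pos: [531.0, 74.4, 217.8]
tcp_rot: [0.103, 0.7, 0.699, -0.103]
force: [-0.0, 0.9, -3.2]
width: 0.179
gripper_force: 58.6
```

Emit:
play_rows(
  rows="0 1.3 4 -0.02 0 0 0;0 1.4 4 -0.02 0 0 0;0 1.4 4 -0.02 0 0 0;0 1.5 3.9 -0.02 0 0 0;0 1.6 3.9 -0.02 0 0 0;0 0 0 0 0 0 0;0 0 0 0 0 0 0;0 0 0 0 0 0 0",
)

```text
t: 18.85
tcp_pos: [530.8, 81.2, 237.0]
tcp_rot: [0.137, 0.694, 0.693, -0.137]
force: [0.0, -0.5, -4.1]
width: 0.177
gripper_force: 58.6
```

```bash
cat > t.py <<'E'
from h import *
import sys
A=cam("scene");save(A,sys.argv[1],(300,110,480,300),3)
s=ctrl.sense()
w,x,y,z=s["tcp_rot"];r=R.from_quat([x,y,z,w]).as_matrix();sp=s["tcp_pos"]+r@np.array([210,0,0.]);print("spout",sp,"tilt",np.arcsin(-r[2,0]),s["tcp_pos"],s["joint_pos"],s["t"],s["force"])
print([(proj(A,p)-(300,110))*3 for p in(sp,(531,287,150))])
E
python3 t.py t1.png
```

```text
spout [531.26750461 275.30347879 157.21031819] tilt 0.39001940230683363 [530.8004559   81.07468687 237.05365388] [ 0.33845351  0.0844006   1.85125022 -0.37564251  1.3573394   0.44932694] 18.9 [ 0.60528919  0.76768524 -2.64525892]
[array([378.13254927, 355.06715685]), array([393.08701312, 364.44742166])]
```

View pics/t1.png

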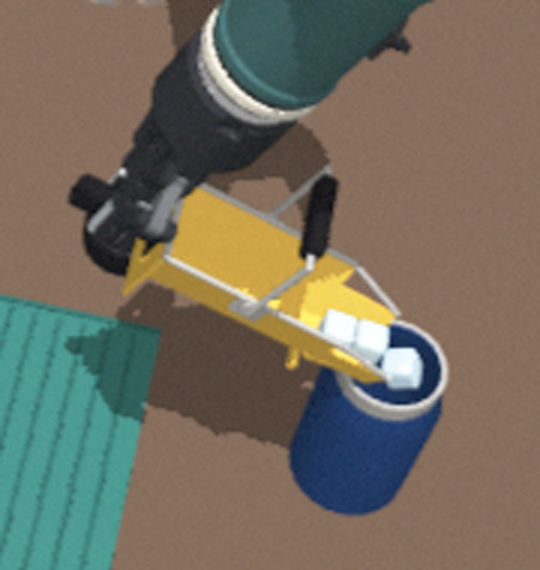

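The cubes are sliding into the mouth; three are visible at (335,328), (372,338) and (403,367). Continuing the tilt.

Emit:
play_rows(
  rows="0 0 0 0 0 0 0;0 0 0 0 0 0 0;0 1.7 3.9 -0.02 0 0 0;0 1.7 3.8 -0.02 0 0 0;0 1.8 3.8 -0.02 0 0 0;0 1.9 3.7 -0.02 0 0 0;0 2 3.7 -0.02 0 0 0;0 2 3.7 -0.02 0 0 0;0 2.1 3.6 -0.02 0 0 0;0 2.2 3.6 -0.02 0 0 0",
)

```text
t: 19.9
tcp_pos: [530.9, 97.0, 267.2]
tcp_rot: [0.193, 0.681, 0.68, -0.192]
force: [0.0, -0.9, -2.0]
width: 0.177
gripper_force: 58.7
```

Emit:
play_rows(
  rows="0 3.5 5.2 -0.03 0 0 0;0 3.6 5.1 -0.03 0 0 0;0 3.8 5 -0.03 0 0 0;0 3.9 4.9 -0.03 0 0 0;0 4 4.8 -0.03 0 0 0;0 4.2 4.7 -0.03 0 0 0;0 0 0 0 0 0 0;0 0 0 0 0 0 0;0 0 0 0 0 0 0;0 0 0 0 0 0 0",
)

```text
t: 20.9
tcp_pos: [530.8, 119.3, 296.7]
tcp_rot: [0.253, 0.661, 0.66, -0.252]
force: [0.1, 0.2, -2.0]
width: 0.175
gripper_force: 58.7
```

```bash
python3 t.py t2.png
```

```text
spout [531.39274666 275.79567369 156.70888868] tilt 0.7298377226595536 [530.85299097 119.28725624 296.72611596] [ 0.54513524  0.20704203  1.71665599 -0.60799936  1.6379515   0.63911607] 20.95 [ 0.33336722  0.30031386 -3.48148525]
[array([378.66821027, 355.78326475]), array([393.08701312, 364.44742166])]
```

View pics/t2.png

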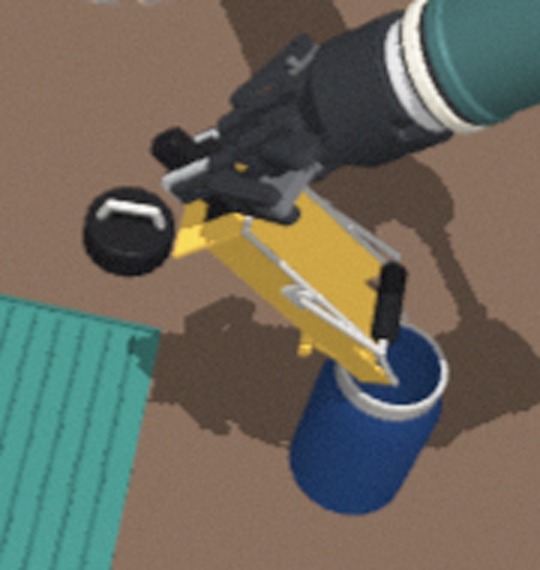

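The trough looks empty, no cubes lie on the counter, and the flask is still standing. I'll lift straight up first, then level and go back over the mat.

Emit:
play_rows(
  rows="0 0 5 0 0 0 0;0 0 10 0 0 0 0;0 0 12 0 0 0 0;0 -3 8 0.02 0 0 0;1 -8 2 0.04 0 0 0;2 -12 0 0.06 0 0 0;2 -15 0 0.06 0 0 0;2 -15 0 0.06 0 0 0;2 -15 0 0.06 0 0 0;2 -15 -2 0.06 0 0 0",
)

```text
t: 21.95
tcp_pos: [542.0, 35.3, 333.1]
tcp_rot: [0.13, 0.696, 0.694, -0.128]
force: [0.8, -0.0, -1.6]
width: 0.172
gripper_force: 58.6
```

Emit:
play_rows(
  rows="3 -15 -5 0.06 0 0 0;3 -15 -8 0.06 0 0 0;3 -15 -10 0.06 0 0 0;3 -15 -10 0.06 0 0 0;3 -15 -10 0.06 0 0 0;3 -15 -12 0.06 0 0 0;2 -12 -14 0.04 0 0 0;0 -8 -14 0.02 0 0 0;0 -4 -10 0.01 0 0 0;0 0 -5 0 0 0 0",
)

```text
t: 22.95
tcp_pos: [561.0, -78.7, 232.9]
tcp_rot: [-0.021, 0.708, 0.705, 0.021]
force: [0.4, -0.5, -2.5]
width: 0.172
gripper_force: 58.6
```

Emit:
play_rows(
  rows="0 0 0 0 0 0 0;0 0 0 0 0 0 0",
)

```text
t: 23.15
tcp_pos: [562.2, -76.8, 234.4]
tcp_rot: [-0.021, 0.707, 0.706, 0.021]
force: [0.2, -0.3, -2.4]
width: 0.176
gripper_force: 58.6
```

```bash
cat > e.py <<'E'
from h import *
s=ctrl.sense();W=cam("wrist");A=cam("scene");B=cam("side")
w,x,y,z=s["tcp_rot"];r=R.from_quat([x,y,z,w]).as_matrix();print("tilt",np.arcsin(-r[2,0]),"rot",R.from_matrix(r).as_quat(),s["tcp_pos"],s["t"],s["force"])
# pale pixels within the trough floor, and a reference from before (p.pkl)
def pale(C,P):
    q=cv2.convexHull(np.array([proj(C,p) for p in P],np.float32)).astype(np.int32)
    m=np.zeros(C[0].shape[:2],np.uint8);cv2.fillConvexPoly(m,q,255)
    h=cv2.cvtColor(C[0],cv2.COLOR_RGB2HSV)
    n=lambda lo,hi:cv2.countNonZero(cv2.inRange(h,lo,hi)&m)
    return "pale",n((0,0,150),(180,60,255)),"yellow",n((18,120,60),(35,255,255)),"of",cv2.countNonZero(m)
def floor(o,r): return [o+r@np.array(p) for p in((37,14,8),(37,-14,8),(205,14,8),(205,-14,8))]
up=np.diag([1,1,-1.])  # basket axes from tool axes: x same, y/z flipped
rb=r@np.diag([1,-1,-1.])
F=[s["tcp_pos"]+rb@np.array(p,float) for p in((38,14,-8),(38,-14,-8),(160,14,-8),(160,-14,-8))]
for C,n in((W,"wrist"),(A,"scene")): print(n,pale(C,F),[proj(C,f).round() for f in F])
import pickle
W0,A0,B0=pickle.load(open("p.pkl","rb"))
F0=[np.array([562+yy,19.5+xx,14.]) for xx,yy in((-60,14),(-60,-14),(62,14),(62,-14))]
for C,n in((W0,"wrist0"),(A0,"scene0")): print(n,pale(C,F0))
# flask
for C,n in((A0,"A0"),(A,"A")):
    h=cv2.cvtColor(C[0],cv2.COLOR_RGB2HSV);m=cv2.inRange(h,(105,120,40),(120,255,255))
    c=max(cv2.findContours(m,0,1)[0],key=cv2.contourArea);print(n,"flask",cv2.boundingRect(c))
# mouth interior pale pixels
M=[np.array([531+24*np.cos(t),287+24*np.sin(t),150]) for t in np.arange(0,6.3,.4)]
for C,n in((A0,"A0"),(A,"A"),(B0,"B0"),(B,"B")): print("mouth",n,pale(C,M))
E
python3 e.py
```

```text
tilt -0.059715588254609105 rot [ 0.70718141  0.70640146  0.02145065 -0.02076801] [562.15713113 -76.8012208  234.36539693] 23.15 [ 0.16338966 -0.32446029 -2.40298407]
wrist ('pale', 0, 'yellow', 12017, 'of', 12017) [array([249., 196.]), array([303., 196.]), array([ 241., -102.]), array([ 311., -102.])]
scene ('pale', 252, 'yellow', 478, 'of', 826) [array([274., 178.]), array([270., 190.]), array([335., 191.]), array([331., 202.])]
wrist0 ('pale', 1813, 'yellow', 647, 'of', 2958)
scene0 ('pale', 498, 'yellow', 44, 'of', 604)
A0 flask (397, 228, 50, 53)
A flask (397, 228, 50, 53)
mouth A0 ('pale', 0, 'yellow', 0, 'of', 405)
mouth A ('pale', 0, 'yellow', 0, 'of', 405)
mouth B0 ('pale', 0, 'yellow', 0, 'of', 164)
mouth B ('pale', 0, 'yellow', 0, 'of', 164)
```

Tilt overshot by -0.06 rad, which I'll correct. The pale patch in the scene needs locating, to tell a cube from the bail and rails.

Emit:
play_rows(
  rows="0 0 0 -0.03 0 0 0;0 -2 -3 -0.03 0 0 0;0 0 -10 0 0 0 0;0 0 -15 0 0 0 0;0 0 -15 0 0 0 0;0 0 -10 0 0 0 0;0 0 -5 0 0 0 0;0 0 0 0 0 0 0;0 0 0 0 0 0 0",
)

```text
t: 24.2
tcp_pos: [562.1, -79.5, 175.8]
tcp_rot: [0.0, 0.708, 0.706, 0.0]
force: [-0.1, 0.9, -2.7]
width: 0.177
gripper_force: 58.6
```

```bash
python3 e.py | head -4; python3 - <<'E'
from h import *
A=cam("scene");B=cam("side");s=ctrl.sense();o=s["tcp_pos"]
rows=lambda C,xs,ys,z:[" ".join("%3d/%3d/%3d"%tuple(C[0][tuple(proj(C,o+[yy,xx,z]).astype(int)[::-1])]) for xx in xs) for yy in ys]
for n,C in(("A",A),("B",B)):
    print(n,*rows(C,range(40,211,17),(-14,-7,0,7,14),-8),sep="\n")
h=cv2.cvtColor(A[0],cv2.COLOR_RGB2HSV)
m=cv2.inRange(h,(0,0,185),(180,50,255));z=np.zeros_like(m)
u,v=proj(A,o+[0,110,0]).astype(int);z[v-50:v+50,u-60:u+60]=255
n,_,st,ce=cv2.connectedComponentsWithStats(m&z);print([(st[i].tolist(),ce[i].round()) for i in range(1,n) if st[i][4]>25],(u,v))
E
```

```text
tilt -5.71306760562595e-05 rot [7.07901658e-01 7.06310995e-01 1.22926851e-04 8.27606875e-05] [562.14481481 -79.45171435 175.77052555] 24.2 [-0.12414034  0.8710632  -2.66111399]
wrist ('pale', 0, 'yellow', 12017, 'of', 12017) [array([249., 196.]), array([303., 196.]), array([ 241., -102.]), array([ 311., -102.])]
scene ('pale', 219, 'yellow', 469, 'of', 764) [array([273., 196.]), array([269., 206.]), array([330., 210.]), array([327., 221.])]
wrist0 ('pale', 1813, 'yellow', 647, 'of', 2958)
A
207/165/ 69 245/214/ 91 247/219/ 94 247/219/ 94 247/218/ 92 247/219/ 94 247/220/ 96  44/ 42/ 43 254/242/111 255/245/115 225/185/101
254/238/107 255/247/117 255/247/116 255/247/116 255/247/117 255/247/117 255/247/118  43/ 41/ 45 255/245/115 255/246/117 231/195/ 96
255/246/113 255/247/117 255/247/118 255/247/117 255/247/117 255/247/118 255/247/117 208/206/202 255/246/116 255/245/116 247/225/102
235/233/226 229/225/219 228/227/224 224/223/220 224/222/219 221/219/217 230/227/221 236/234/230 234/226/212 252/238/148 212/188/113
163/130/ 51 167/134/ 57 165/132/ 55 182/181/177 226/225/221 194/189/180 168/
[... 238 characters left out ...]
255/248/  0 255/249/  0 255/248/  0 222/179/ 19 255/252/  0 254/243/  4  84/ 81/ 73
 61/ 64/ 56 128/104/ 42 254/239/  0  96/ 96/ 91 255/248/  0 255/249/  0 255/249/  0 223/180/ 21 255/252/  0 255/251/  0  73/ 67/ 64
 67/ 66/ 60  67/ 63/ 58  76/ 69/ 56  71/ 67/ 59 195/157/ 42 255/248/  0 255/249/  0 222/179/ 27 255/252/  0 255/250/  0  72/ 68/ 61
 66/ 65/ 61  63/ 61/ 54  68/ 65/ 58  66/ 63/ 57  69/ 65/ 53 249/223/  0 247/219/  0 212/170/ 27 255/251/  0 255/249/  0  76/ 69/ 63
[([336, 177, 17, 5, 42], array([344., 179.])), ([289, 179, 48, 11, 145], array([314., 184.])), ([262, 189, 90, 37, 265], array([303., 211.])), ([339, 193, 19, 12, 37], array([348., 199.]))] (np.int64(304), np.int64(206))
```

The pale line is the near wall's thin rail (one row, uniform along the length). Side and wrist views show only yellow floor, so the basket is empty. Setting it down on the mat.

Emit:
play_rows(
  rows="0 0 -8 0 0 0 0;0 0 -15 0 0 0 0;0 0 -20 0 0 0 0;0 0 -22 0 0 0 0;0 0 -22 0 0 0 0;0 0 -20 0 0 0 0;0 0 -16 0 0 0 0;0 0 -10 0 0 0 0;0 0 -6 0 0 0 0;0 0 -3 0 0 0 0",
)

```text
t: 25.45
tcp_pos: [561.6, -79.2, 32.8]
tcp_rot: [-0.0, 0.708, 0.706, -0.0]
force: [-0.0, -0.3, -3.4]
width: 0.178
gripper_force: 58.6
```

Emit:
play_rows(
  rows="0 0 -2 0 0 0 0;0 0 -2 0 0 0 0;0 0 -2 0 0 0 0;0 0 0 0 0 0 0;0 0 0 0 0 0 0",
)

```text
t: 25.95
tcp_pos: [562.1, -79.3, 27.9]
tcp_rot: [0.0, 0.708, 0.706, 0.0]
force: [0.0, 0.2, -2.9]
width: 0.173
gripper_force: 58.6
```

Emit:
play_rows(
  rows="0 0 -1.5 0 0 0 0;0 0 -1.5 0 0 0 0;0 0 0 0 0 0 0;0 0 0 0 0 0 0",
)

```text
t: 26.35
tcp_pos: [561.8, -79.3, 24.5]
tcp_rot: [-0.0, 0.708, 0.706, -0.0]
force: [-0.2, 0.2, -2.6]
width: 0.18
gripper_force: 58.6
```

Emit:
play_rows(
  rows="0 0 -1 0 0 0 0;0 0 -1 0 0 0 0;0 0 0 0 0 0 0;0 0 0 0 0 0 0",
)

```text
t: 26.75
tcp_pos: [562.1, -79.4, 23.7]
tcp_rot: [0.0, 0.708, 0.706, 0.0]
force: [-2.1, 0.4, 4.6]
width: 0.177
gripper_force: 59.8
```

Contact. Release, then straight up.

Emit:
play_rows(
  rows="0 0 0 0 0 0 40;0 0 0 0 0 0 70;0 0 0 0 0 0 85;0 0 0 0 0 0 85;0 0 0 0 0 0 85;0 0 8 0 0 0 85;0 0 20 0 0 0 85;0 0 35 0 0 0 85;0 0 40 0 0 0 85;0 0 40 0 0 0 85",
)

```text
t: 27.75
tcp_pos: [561.5, -79.2, 167.3]
tcp_rot: [-0.0, 0.708, 0.706, -0.0]
force: [0.9, -0.5, 0.4]
width: 0.995
gripper_force: 0.0
```

Emit:
play_rows(
  rows="0 -10 35 0 0 0 85;0 -20 25 0 0 0 85;0 -20 10 0 0 0 85;0 -10 0 0 0 0 85;0 0 0 0 0 0 85;0 0 0 0 0 0 85",
)

```text
t: 28.35
tcp_pos: [560.9, -138.7, 234.1]
tcp_rot: [-0.001, 0.708, 0.706, -0.0]
force: [-0.6, 0.4, -0.1]
width: 0.997
gripper_force: 0.0
```

```bash
python3 - <<'E'
from h import *
import pickle
A=cam("scene");B=cam("side");W=cam("wrist");W0,A0,B0=pickle.load(open("p.pkl","rb"))
# yellow blobs, flask, and blobs of change outside basket/arm
for n,C in(("A0",A0),("A",A),("B0",B0),("B",B)):
    h=cv2.cvtColor(C[0],cv2.COLOR_RGB2HSV)
    for k,lo,hi in(("yellow",(18,120,90),(35,255,255)),("flask",(105,120,40),(120,255,255))):
        c=max(cv2.findContours(cv2.inRange(h,lo,hi),0,1)[0],key=cv2.contourArea);print(n,k,cv2.boundingRect(c))
for n,X,Y in(("A",A0,A),("B",B0,B)):
    d=(np.abs(X[0].astype(int)-Y[0]).max(2)>45).astype(np.uint8);q,_,st,_=cv2.connectedComponentsWithStats(d)
    print(n,[s.tolist() for s in st[1:] if s[4]>40])
print([proj(C,(562,19.5,30)).round() for C in(A,B)]);s=ctrl.sense();print(s["t"],s["tcp_pos"],s["force"])
E
```

```text
A0 yellow (295, 224, 54, 36)
A0 flask (397, 228, 50, 53)
A yellow (269, 218, 56, 35)
A flask (397, 228, 50, 53)
B0 yellow (278, 194, 23, 30)
B0 flask (221, 128, 29, 40)
B yellow (263, 190, 39, 38)
B flask (221, 128, 29, 40)
A [[150, 0, 140, 240, 12504], [201, 0, 10, 29, 63], [280, 0, 21, 19, 177], [376, 0, 51, 24, 464], [429, 0, 6, 26, 66], [410, 12, 19, 44, 184], [367, 40, 46, 20, 179], [370, 53, 49, 28, 227], [311, 85, 9, 13, 56], [270, 97, 44, 46, 518], [343, 96, 13, 11, 72], [371, 99, 26, 12, 74], [253, 109, 97, 148, 2687], [277, 148, 29, 27, 166], [252, 239, 10, 7, 46], [301, 258, 23, 7, 54]]
B [[100, 0, 275, 100, 9188], [3, 11, 65, 14, 290], [78, 22, 18, 7, 47], [284, 64, 21, 58, 780], [258, 95, 95, 136, 4650], [0, 101, 8, 17, 81], [0, 126, 67, 109, 1271], [0, 188, 10, 6, 42], [0, 234, 10, 7, 47], [240, 236, 49, 28, 553], [79, 240, 9, 29, 108], [213, 242, 26, 8, 41], [275, 248, 17, 13, 93], [88, 250, 123, 30, 996], [219, 263, 15, 6, 49], [105, 263, 191, 57, 1609], [0, 269, 34, 31, 397], [201, 284, 11, 8, 54], [87, 309, 20, 10, 126]]
[array([297., 241.]), array([281., 213.])]
28.5 [ 561.1682777  -138.34895148  234.17375001] [-0.99703144  0.19810336  0.2224549 ]
```

```bash
python3 - <<'E'
from h import *
import pickle
A=cam("scene");B=cam("side");W0,A0,B0=pickle.load(open("p.pkl","rb"))
for n,C in(("A0",A0),("A",A),("B0",B0),("B",B)):
    m=cv2.inRange(cv2.cvtColor(C[0],cv2.COLOR_RGB2HSV),(18,120,90),(35,255,255))
    z=np.zeros_like(m);u,v=proj(C,(562,19.5,30)).astype(int);z[v-60:v+60,u-70:u+70]=255
    print(n,cv2.boundingRect(m&z))
print(ctrl.hand_in())
E
```

```text
A0 (265, 218, 84, 46)
A (264, 218, 84, 46)
B0 (260, 183, 43, 59)
B (260, 181, 44, 61)
the job is handed in; nothing more can be done
None
```

The job is handed in: the empty basket stands upright on the mat where it was first set down, the flask has not moved, and the camera checks showed no cubes left in the basket or on the counter. I did not look down into the flask to count the five cubes.

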